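# Fit a snap ring into the groove of a brass pin

### The arm

A 6-joint arm with a two-finger parallel gripper is mounted at the origin on the work surface. World frame = base frame: x ahead of the robot, y to its left, z up, the work surface at z = 0. Lengths are in m, angles in rad, forces in N, time in s.
With the tool pointing down it reaches from about 0.325 to 0.775 m from the base axis. Payload 9.3 kg.
Tool frame: the origin (TCP) lies midway between the tips of the shut fingers; the grasp point (between the pads) lies 19 mm behind it; z points along the fingers, y is the line along which they close (so a half turn about z gives the same grasp; the last joint's range is limited). The gripper opens to 85 mm and grips with 20 to 120 N. Pads are 22 mm wide; open, the fingers measure 114 mm over their backs; the gripper's body (76 mm by 85 mm) begins 54 mm behind the grasp point. The pads swing forward as they close: fully open they stand 13 mm farther back than shut.
Start: joints at [1.135, 0.259, 0.021, 1.334, 0, 1.418], TCP at [0.153, 0.528, 0.231] pointing down, gripper open.
Joint ranges: [-3.04, 3.04], [-0.91, 1.82], [-1.04, 1.36], [-1.92, 1.95], [-1.52, 1.45], [-3.14, 3.14]. Speed limits (rad/s): [2.22, 2.22, 2.79, 3.14, 3.14, 3.14].

### API

Orientations are given as a 3x3 rotation matrix whose columns are the frame's x, y, z axes.
In Python, from cell import ctrl, camrig, status gives the robot as it stands (ctrl), with the cameras (camrig) and the readings (status).
- The arm moves only by the tool jog_arm, called after "Request:" as name(argument=value, ...), one argument or row to a line, values as JSON. Schema: {"type":"object","properties":{"plan":{"type":"object","properties":{"segments":{"type":"array","items":{"type":"array","items":{"type":"number"},"minItems":6,"maxItems":6},"minItems":1,"maxItems":5}},"additionalProperties":false,"required":["segments"]},"jaw":{"type":"number"},"only":{"type":"string"},"quiet":{"type":"boolean"},"lines":{"type":"string"}},"required":["plan"],"additionalProperties":false}. plan is an object whose key "segments" holds a list of rows, 1 to 5 of them, each of 6 numbers: dx, dy, dz in normalised numbers (1 is 60 cm), then a rotation vector rx, ry, rz in fractions of the full range, 1 being 2 pi rad; each row is the pose to reach, as a shift and turn from the pose commanded when the call began, along the tool's axes at that moment; what a row does not reach only later rows make up. A row lasts 1/8 s, in which the tool goes at most 0.0625 m and 0.188 rad, less where a joint would pass 70% of its speed; a pose out of reach is approached as far as the arm can. jaw is the finger opening in m, set as the call begins (left out keeps the last). The fingers move at their own pace and stop on an object; the grip force is fixed at half the most. Time passes only in rows, so rows that do not move let the fingers close. The tool returns the time, the measured TCP pose, the force, the opening and the grip force at its end. only (a regular expression) keeps the lines of the reply that match it, lines (a string "A,B") keeps lines A to B, and quiet returns only ok. A shift or turn number past 1, either way, is cut back to 1. Input that does not fit is refused with a message, and nothing moves.
- status.observe(): the state, without advancing time (a new reading comes with each control period).
- camrig.capture(name): name is "side" or "top" or "wrist"; returns a dict with "frame" (480x640x3 uint8, red, green, blue), "camera_matrix" (3x3 intrinsics, pixels), "pose" (4x4, takes a point from camera to world coordinates); the wrist camera has in their place "tool_from_camera" (4x4, takes a point from camera to tool coordinates, whose origin is the TCP and whose axes are the flange's). Camera axes: x right, y down, z forward; pixel columns grow to the right and rows downward; lengths in m; the calibration is good to about 2 mm. A picture is of the moment at which its call begins: read the wrist's pose just before it. There is no depth.
- ctrl.close_job(): hands the job in; it is judged then, once.
The state is a dict: "time_s": time; "q": joint angles; "qvel": joint speeds; "joint_efforts": joint torques, N m; "position": TCP position; "orientation": TCP orientation; "contact_force": force on the tool from outside, world axes, zero at the start; "ft_torque": the same for the moment, N m; "grip_width": finger opening in m; "grasp_force": force on a finger pad.
Only numpy, scipy, OpenCV 4.12 (cv2) and the standard library are available. Lean on these libraries where they do the work, as an engineer would, in place of code of your own. Each camera call takes 0.05 s, during which the arm holds its last target. There are 200 camera calls.

### The job

Fit the snap ring with the orange eyes to the brass pin: with the gripper's fingertips as the pliers, squeeze its two eyes fully together so that the ring spreads, lower it level, still spread, over the pin's nose down to the groove, and let go there so that it contracts into the groove. Leave the blue-eyed ring where it lies.

Things in the scene. Friction and masses are not known exactly. Their poses are not given: they have to be found in the camera images.
- snap_ring: Snap ring to fit, ORANGE eyes: two hinged arms of 6 mm wire, 86 mm long, 80 g, lying flat. Origin: bore centre at the wire's underside; x points to the eyes, away from the hinge barrel (at x -38 mm); z up. The arms cross and end in upright eyes (flat tabs 14 wide, 5 thick, 3 to 43 mm above the underside) at x 34, y +-25.5 mm, 60 mm over both. Keep fingertips over 12 mm above the underside: wires.
- snap_ring_left (a joint): Spread of the orange-eyed ring, rad: 0 relaxed, 0.04 tight in the groove, 0.3 fully spread. As the arms cross, squeezing the eyes together along y spreads the bore; it springs back when let go. 4 N per eye starts it, 12 N brings it to its stop: eyes parallel at x 38 mm, 11 mm over both, bore 39 mm wide across y.
- brass_pin: Brass pin, upright in a fixed dark block 60 x 60 x 38 mm; a similar silver pin stays bare. Origin: on the pin's axis at the block's underside, on the bench; z up. Heights over the origin: shoulder, 48 mm across, top at 50; groove, 19 mm across, 50 to 64; nose, 24.4 mm across, 64 to 72, then tapering to 10 mm at 85. The ring's underside belongs at 50 to 58 mm, any heading.
- blue_ring: A ring of the same make and size with BLUE eyes, a bystander lying flat. Origin: bore centre at the wire's underside; x points to its eyes.

How it is judged:
On the way, in this order (a step that is already met when the one before it is completed fails the run):
1. the orange-eyed ring is spread by its eyes and lifted clear of the bench (value of joint snap_ring_left above 0.2 rad and height (world z) of snap_ring above 0.03 m and contact force between snap_ring and the fingers above 1 N), for 0.2 s.
2. the ring, still spread, is around the brass pin at the height of its groove (value of joint snap_ring_left above 0.15 rad and horizontal distance between snap_ring and brass_pin below 0.015 m and z of snap_ring in the frame of brass_pin between 0.044 and 0.062 m and contact force between snap_ring and the fingers above 1 N), for 0.1 s.
At the end, for the whole second after the job is handed in: The orange-eyed ring has contracted (spread under 0.1 rad) in the groove of the brass pin: its centre within 6 mm of the pin's axis, its underside 45 to 63 mm above the pin's origin, level within 17 degrees, at rest; the blue-eyed ring is within 30 mm of where it lay (horizontal distance between snap_ring and brass_pin below 0.006 m and z of snap_ring in the frame of brass_pin between 0.045 and 0.063 m and angle between snap_ring's own z axis and vertical below 0.3 rad and value of joint snap_ring_left below 0.1 rad and linear speed of snap_ring below 0.03 m/s and distance of blue_ring from where it was at the start of the episode below 0.03 m); the robot touches nothing.
It fails at once if the blue-eyed ring is disturbed (moved more than 30 mm) (distance of blue_ring from where it was at the start of the episode above 0.03 m).
It also fails if it takes over 45 s, if anything falls off the work surface, if the arm or the gripper's body presses on something with over 40 N, if the wrist force passes 120 N, or if a joint passes its speed limit or range.

## Working session

There is one attempt and no reset: what is moved stays moved. The work goes in short steps, Python scripts to look and compute and a tool call to move; the robot and the scene stay as the last step left them, time stands still between calls to the robot, and variables do not carry over. Pictures are saved under pics/ and viewed, at most 10 in all, crops included, and the job is handed in when it is done.

```bash
ls; mkdir -p pics; python3 - <<'E'
from cell import ctrl, camrig, status
import cv2,numpy as np
for n in("top","side"):
    c=camrig.capture(n); cv2.imwrite(f"pics/{n}0.png",c["frame"][:,:,::-1]); np.savez(f"pics/{n}0.npz",**c)
    print(n,np.round(c["camera_matrix"],1).tolist(),np.round(c["pose"],3).tolist())
s=status.observe();print(s["time_s"],s["position"],np.round(s["orientation"],3).tolist(),s["grip_width"])
E
```

```text
cell.py
pics
top [[462.6, 0.0, 322.5], [0.0, 462.6, 241.7], [0.0, 0.0, 1.0]] [[0.148, -0.964, 0.22, 0.295], [-0.989, -0.144, 0.033, -0.032], [-0.0, -0.223, -0.975, 0.964], [0.0, 0.0, 0.0, 1.0]]
side [[445.1, 0.0, 319.1], [0.0, 445.1, 236.4], [0.0, 0.0, 1.0]] [[-0.996, -0.052, 0.073, 0.433], [-0.09, 0.585, -0.806, 0.532], [-0.0, -0.81, -0.587, 0.458], [0.0, 0.0, 0.0, 1.0]]
0.1 [0.1533443  0.52793238 0.23070538] [[-0.96, 0.279, -0.001], [0.279, 0.96, -0.001], [0.0, -0.001, -1.0]] 0.08521045866623174
```

View pics/top0.png

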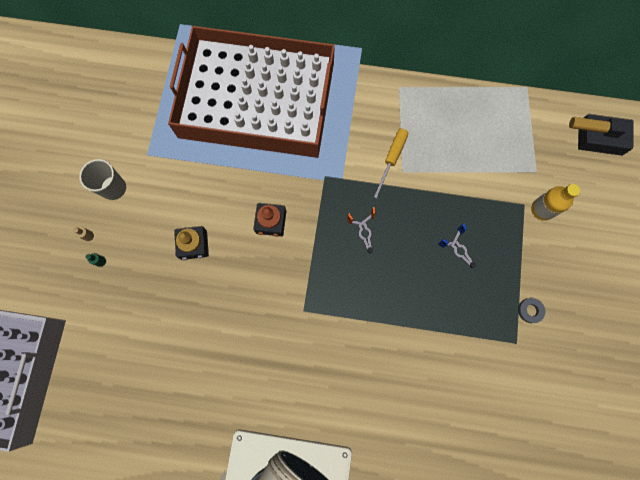

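View pics/side0.png

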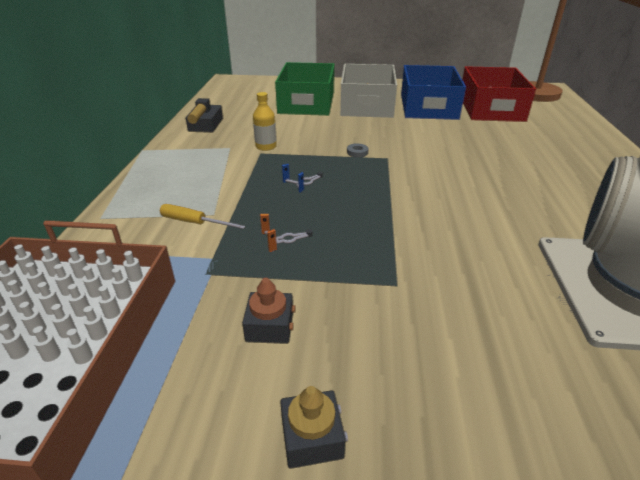

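Top view: the orange-eyed ring has its eyes at about (350,217) and (374,211) and its hinge at (369,250). The yellow brass pin is at (190,238). The side view shows the brass pin's tip at (311,388), the eye tops at (265,215) and (271,232), and the hinge at (309,234).

```bash
cat > h.py <<'E'
from cell import ctrl, camrig, status
import numpy as np, cv2
def ray(K,T,uv):
    d=T[:3,:3]@np.linalg.solve(K,[uv[0],uv[1],1.]); return T[:3,3],d/np.linalg.norm(d)
def atz(K,T,uv,z):
    o,d=ray(K,T,uv); return o+d*(z-o[2])/d[2]
def tri(*obs):
    A=np.zeros((3,3));b=np.zeros(3);R=[ray(*x) for x in obs]
    for o,d in R: P=np.eye(3)-np.outer(d,d);A+=P;b+=P@o
    p=np.linalg.solve(A,b); return p,max(np.linalg.norm((np.eye(3)-np.outer(d,d))@(p-o)) for o,d in R)
def proj(K,T,p):
    c=np.linalg.inv(T)@np.r_[p,1]; c=K@c[:3]; return c[:2]/c[2]
def wrist(name):
    s=status.observe(); c=camrig.capture("wrist")
    W=np.eye(4);W[:3,:3]=s["orientation"];W[:3,3]=s["position"]
    T=W@c["tool_from_camera"]; np.savez(f"pics/{name}.npz",frame=c["frame"],K=c["camera_matrix"],T=T)
    cv2.imwrite(f"pics/{name}.png",c["frame"][:,:,::-1]); return s
def L(n):
    d=np.load(f"pics/{n}.npz"); 
    return (d["K"],d["T"]) if "K" in d else (d["camera_matrix"],d["pose"])
def totool(p):
    s=status.observe(); return s["orientation"].T@(np.array(p)-s["position"])
E
python3 - <<'E'
from h import *
t,s=L("top0"),L("side0")
for n,a,b in(("pin",(188,236),(311,388)),("eye1",(350,217),(265,215)),("eye2",(374,211),(271,232)),("eye1x",(350,217),(271,232)),("eye2x",(374,211),(265,215)),("hinge",(369,250),(309,234))):
    p,e=tri((*t,a),(*s,b)); print(n,p.round(4),e.round(4), atz(*t,a,.043).round(3))
print(camrig.capture("wrist")["tool_from_camera"].round(3),camrig.capture("wrist")["camera_matrix"])
E
```

```text
pin [0.4665 0.2628 0.0753] 0.0013 [0.474 0.273 0.043]
eye1 [ 0.5635 -0.0485  0.0701] 0.0079 [ 0.563 -0.049  0.043]
eye2 [ 0.5846 -0.0992  0.0059] 0.01 [ 0.583 -0.097  0.043]
eye1x [ 0.5641 -0.0494  0.039 ] 0.0003 [ 0.563 -0.049  0.043]
eye2x [ 0.5835 -0.0971  0.04  ] 0.0008 [ 0.583 -0.097  0.043]
hinge [ 0.5082 -0.0998  0.0027] 0.0006 [ 0.5   -0.097  0.043]
[[ 0.    -0.959 -0.284  0.071]
 [ 1.    -0.     0.     0.001]
 [-0.    -0.284  0.959 -0.142]
 [ 0.     0.     0.     1.   ]] [[338.14446729   0.         323.10695228]
 [  0.         338.14446729 241.10841889]
 [  0.           0.           1.        ]]
```

The rows are not in the units I measure in: shifts go in shares of 60 cm and turns go in shares of 2 pi rad. I convert before sending: -0.28 m is -0.4667, -0.125 m is -0.2083, -0.67 rad is -0.1066.

Request:
jog_arm(
  plan={"segments": [[-0.0933, -0.0417, 0, 0, 0, -0.0213], [-0.1867, -0.0833, 0, 0, 0, -0.0427], [-0.28, -0.125, 0, 0, 0, -0.064], [-0.3733, -0.1667, 0, 0, 0, -0.0853], [-0.4667, -0.2083, 0, 0, 0, -0.1066]]},
  jaw=0.085,
)

```text
time_s: 0.82
position: [0.3887, 0.3285, 0.2313]
orientation: [[-0.924, -0.382, 0.0], [-0.382, 0.924, 0.0], [-0.0, 0.0, -1.0]]
contact_force: [-0.0, 1.6, -0.5]
grip_width: 0.0851
grasp_force: 0.0
```

```bash
python3 - <<'E'
from h import *
s=wrist("w1");print(s["position"].round(4),s["orientation"].round(3).tolist(),s["q"].round(2)); print(totool([.4665,.2628,.23]).round(3),totool([.57,-.073,.23]).round(3)); print(proj(*L("w1"),[.4665,.2628,.085]))
E
```

```text
[0.3887 0.3285 0.2313] [[-0.924, -0.382, 0.0], [-0.382, 0.924, 0.0], [-0.0, 0.0, -1.0]] [ 0.54  0.19 -0.07  1.31  0.    0.14]
[-0.043 -0.085  0.001] [-0.008 -0.435  0.002]
[224.00438462 275.26051001]
```

To row units: -0.12 m is -0.2, -0.06 m is -0.1.

Request:
jog_arm(
  plan={"segments": [[0, -0.1, 0, 0, 0, 0], [0, -0.2, 0, 0, 0, 0], [0, -0.2, 0, 0, 0, 0]]},
)

```text
time_s: 1.25
position: [0.4341, 0.2157, 0.2311]
orientation: [[-0.928, -0.372, -0.0], [-0.372, 0.928, -0.001], [0.0, -0.001, -1.0]]
contact_force: [0.4, 0.1, 0.3]
grip_width: 0.085
grasp_force: 0.0
```

```bash
python3 -c "
from h import *
wrist('w2')"
```

Request:
jog_arm(
  plan={"segments": [[0, -0.1, 0, 0, 0, 0], [0, -0.2, 0, 0, 0, 0], [0, -0.3, 0, 0, 0, 0], [0, -0.4, 0, 0, 0, 0], [0, -0.4, 0, 0, 0, 0]]},
)

```text
time_s: 1.92
position: [0.5246, -0.0053, 0.2305]
orientation: [[-0.927, -0.375, -0.001], [-0.375, 0.927, -0.0], [0.001, 0.0, -1.0]]
contact_force: [-0.6, 0.4, -0.4]
grip_width: 0.0849
grasp_force: 0.0
```

```bash
python3 - <<'E'
from h import *
wrist("w3")
E
```

Request:
jog_arm(
  plan={"segments": [[0, -0.1, 0, 0, 0, 0], [0, -0.1333, 0, 0, 0, 0], [0, -0.1333, 0, 0, 0, 0]]},
)

```text
time_s: 2.35
position: [0.5537, -0.0767, 0.2309]
orientation: [[-0.926, -0.378, -0.001], [-0.378, 0.926, 0.001], [0.001, 0.001, -1.0]]
contact_force: [0.2, -0.3, 0.9]
grip_width: 0.0851
grasp_force: 0.0
```

```bash
python3 - <<'E'
from h import *
s=wrist("w4");print(s["position"].round(4))
P={"w1":[.4665,.2628,.06],"w2":[.4665,.2628,.06],"w3":[.56,-.08,.02],"w4":[.56,-.08,.02]}
I=[]
for n,p in P.items():
    f=np.load(f"pics/{n}.npz")["frame"][:,:,::-1]; u,v=proj(*L(n),p).round().astype(int); x,y=np.clip(u-65,0,510),np.clip(v-50,0,380)
    print(n,x,y); I.append(cv2.resize(f[y:y+100,x:x+130],(390,300),interpolation=2))
cv2.imwrite("pics/m.png",np.vstack([np.hstack(I[:2]),np.hstack(I[2:])]))
E
```

```text
[ 0.5537 -0.0767  0.2309]
w1 166 216
w2 290 217
w3 180 166
w4 253 165
```

View pics/m.png

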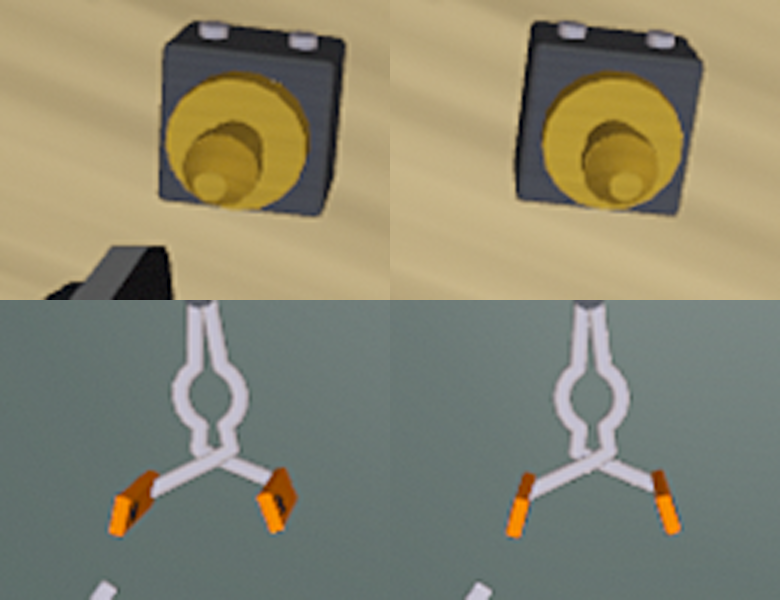

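The mosaic shows the brass pin tip disc at (210,187) and (237,187). The eye top faces are at (121,215)/(271,214) in w3 and (126,215)/(278,214) in w4. The bore centre is at (209,97) and (202,97). All are in x3 crop pixels.

```bash
python3 - <<'E'
from h import *
O={"w1":(166,216),"w2":(290,217),"w3":(180,166),"w4":(253,165)}
f=lambda n,u,v:(*L(n),(O[n][0]+u/3-.33,O[n][1]+v/3-.33))
for n,a,b in(("tip",f("w1",210,187),f("w2",237,187)),("shoulder",f("w1",236,145),f("w2",222,146)),("eyeL",f("w3",121,215),f("w4",126,215)),("eyeR",f("w3",271,214),f("w4",278,214)),("bore",f("w3",209,97),f("w4",202,97))):
    print(n,*[x.round(4) for x in tri(a,b)], "atz", atz(*b,{"t":.085,"s":.05,"e":.043,"b":.003}[n[0]]).round(4),atz(*a,{"t":.085,"s":.05,"e":.043,"b":.003}[n[0]]).round(4))
E
```

```text
tip [0.4651 0.2735 0.0848] 0.0001 atz [0.4651 0.2735 0.085 ] [0.465  0.2735 0.085 ]
shoulder [0.4656 0.2733 0.0478] 0.0003 atz [0.4651 0.2729 0.05  ] [0.4643 0.2734 0.05  ]
eyeL [ 0.5862 -0.0946  0.0371] 0.0003 atz [ 0.5842 -0.0948  0.043 ] [ 0.5842 -0.0934  0.043 ]
eyeR [ 0.5655 -0.0468  0.0402] 0.0004 atz [ 0.5645 -0.0475  0.043 ] [ 0.5649 -0.0466  0.043 ]
bore [ 0.5434 -0.084   0.0058] 0.0004 atz [ 0.5434 -0.084   0.003 ] [ 0.5444 -0.0843  0.003 ]
```

```bash
python3 - <<'E'
from h import *
for n in("top0","side0"):
    f=np.load(f"pics/{n}.npz")["frame"][:,:,::-1]
    I=[]
    a=proj(*L(n),[.465,.2735,.085]);x,y=(a-[30,25]).astype(int)
    im=cv2.resize(f[y:y+65,x:x+65],(390,390),interpolation=2)
    for p in([.465,.2735,.085],[.465,.2735,.05],[.465,.2735,0]):
        q=proj(*L(n),p);print(n,q.round(1));cv2.drawMarker(im,tuple(((q-[x,y]+.5)*6).astype(int).tolist()),(255,255,0),0,14)
    cv2.imwrite(f"pics/z{n}.png",im)
cv2.imwrite("pics/zz.png",np.hstack([cv2.imread("pics/ztop0.png"),cv2.imread("pics/zside0.png")]))
E
```

```text
top0 [180.9 235.4]
top0 [186.  239.5]
top0 [192.8 244.8]
side0 [309.9 391.1]
side0 [310.4 412.1]
side0 [310.9 438.9]
```

View pics/zz.png

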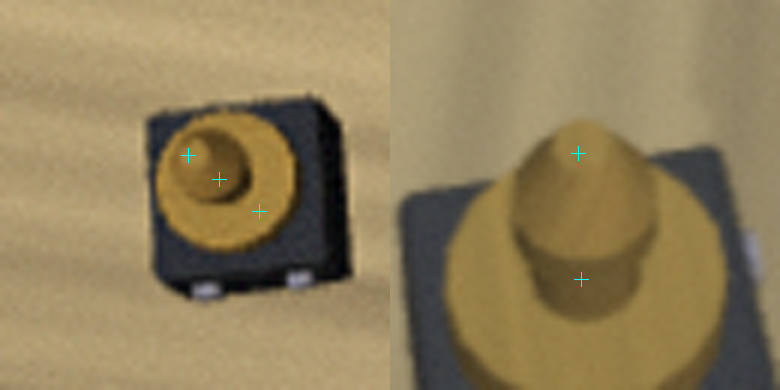

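The pin projections land within 1–3 px of the features. In the top view the tip disc is at (182.4,234.6) and in the side view at (310.7,388.1). I'll average the two estimates.

```bash
python3 - <<'E'
from h import *
t,s=L("top0"),L("side0")
print(tri((*t,(182.4,234.6)),(*s,(310.7,388.1))), atz(*t,(187.2,239.7),.05))
e=np.array([.5748,-.0708]); c=np.array([.5437,-.0840])
ax=e-c; print(np.degrees(np.arctan2(ax[1],ax[0])),np.linalg.norm(ax))
d=np.array([.5646,-.0470])-[.5843,-.0943]; print(np.degrees(np.arctan2(d[1],d[0])),np.linalg.norm(d)); print(totool([.5748,-.0708,.018]).round(4),status.observe()["orientation"].round(4).tolist())
E
```

```text
(array([0.46566133, 0.27061394, 0.0861361 ]), np.float64(0.0011420610652281618)) [0.46491684 0.27109315 0.05      ]
22.99817857715986 0.033785351855500946
112.61126326975155 0.051238462115875426
[-0.0219 -0.0035  0.2131] [[-0.9257, -0.3782, -0.0007], [-0.3782, 0.9257, 0.0007], [0.0004, 0.0009, -1.0]]
```

To row units: 0.213 m is 0.355, -0.024 m is -0.04.

Request:
jog_arm(
  plan={"segments": [[-0.02, -0.0033, 0.0917, 0, 0, 0], [-0.04, -0.0058, 0.1833, 0, 0, 0], [-0.04, -0.0058, 0.275, 0, 0, 0], [-0.04, -0.0058, 0.355, 0, 0, 0], [-0.04, -0.0058, 0.355, 0, 0, 0]]},
)

```text
time_s: 3.02
position: [0.5745, -0.0691, 0.0158]
orientation: [[-0.925, -0.379, -0.006], [-0.379, 0.925, 0.002], [0.005, 0.004, -1.0]]
contact_force: [-0.4, 0.5, 0.1]
grip_width: 0.085
grasp_force: 0.0
```

Request:
jog_arm(
  plan={"segments": [[0, 0, 0, 0, 0, 0], [0, 0, 0, 0, 0, 0], [0, 0, 0, 0, 0, 0], [0, 0, 0, 0, 0, 0], [0, 0, 0, 0, 0, 0]]},
  jaw=0.0,
)

```text
time_s: 3.65
position: [0.5789, -0.0717, 0.0219]
orientation: [[-0.926, -0.378, 0.006], [-0.378, 0.926, -0.001], [-0.005, -0.003, -1.0]]
contact_force: [-2.0, 0.8, 12.8]
grip_width: 0.006
grasp_force: 61.6
```

Request:
jog_arm(
  plan={"segments": [[0, 0, 0, 0, 0, 0], [0, 0, 0, 0, 0, 0], [0, 0, 0, 0, 0, 0], [0, 0, 0, 0, 0, 0]]},
)

```text
time_s: 4.15
position: [0.5789, -0.0718, 0.0219]
orientation: [[-0.926, -0.378, 0.006], [-0.378, 0.926, -0.001], [-0.005, -0.003, -1.0]]
contact_force: [-2.3, 1.6, 14.0]
grip_width: 0.0061
grasp_force: 61.7
```

```bash
python3 - <<'E'
from h import *
wrist("w5")
s=camrig.capture("side");np.savez("pics/side5.npz",**s)
a=np.load("pics/w5.npz")["frame"][:,:,::-1]
u,v=proj(*L("side5"),[.57,-.075,.03]).astype(int)
b=cv2.resize(s["frame"][v-50:v+50,u-50:u+50,::-1],(480,480),interpolation=2)
p=proj(*L("w5"),[.57,-.075,.02]);print(p)
cv2.imwrite("pics/m5.png",np.hstack([cv2.resize(a[:, :],(320,240)),np.zeros((240,0,3),np.uint8)]) if 0 else np.hstack([a[:,160:480],b]))
E
```

```text
[323.37109671 280.97197402]
```

View pics/m5.png

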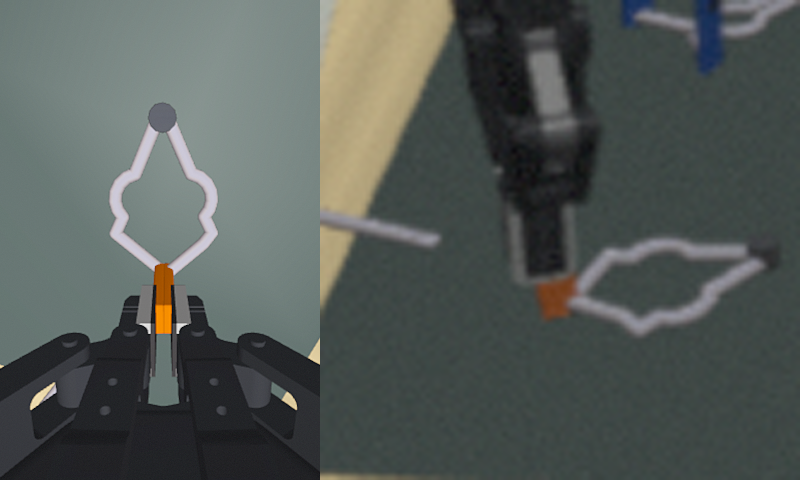

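The ring is fully spread. In w5 the bore centre is at about (322,197), the hinge at (322,117) and the eyes are held together at (322,318). Next I'll work out the ring pose in the tool frame and lift.

Request:
jog_arm(
  plan={"segments": [[0, 0, -0.025, 0, 0, 0], [0, 0, -0.0667, 0, 0, 0], [0, 0, -0.1333, 0, 0, 0], [0, 0, -0.2, 0, 0, 0], [0, 0, -0.2, 0, 0, 0]]},
)

```text
time_s: 4.88
position: [0.5789, -0.0721, 0.1432]
orientation: [[-0.926, -0.378, 0.007], [-0.378, 0.926, -0.002], [-0.006, -0.005, -1.0]]
contact_force: [0.8, 0.4, -0.7]
grip_width: 0.0065
grasp_force: 60.1
```

```bash
python3 - <<'E'
from h import *
R=status.observe()["orientation"]
d=L("w5");p0=np.array([.5789,-.0718,.0219])
for n,uv,z in(("bore",(322,197),.004),("hinge",(322,117),.008),("eyeTop",(323.5,318),.043)):
    q=atz(*d,uv,z);print(n,q.round(4),(R.T@(q-p0)).round(4))
s=wrist("w6");print(s["position"],totool([.4653,.272,.13]).round(4))
f=np.load("pics/w6.npz")["frame"][:,:,::-1]
t=camrig.capture("side");np.savez("pics/side6.npz",**t)
u,v=proj(*L("side6"),[.55,-.08,.12]).astype(int);print(u,v)
b=cv2.resize(t["frame"][v-50:v+50,u-50:u+50,::-1],(480,480),interpolation=2)
cv2.imwrite("pics/m6.png",np.hstack([f[:,160:480],b]))
E
```

```text
bore [ 0.5368 -0.0893  0.004 ] [ 0.0457 -0.0002  0.0176]
hinge [ 0.5041 -0.1026  0.008 ] [ 0.081  -0.0002  0.0134]
eyeTop [ 0.5755 -0.0726  0.043 ] [ 0.0033  0.0004 -0.0211]
[ 0.57890614 -0.072081    0.14317918] [-0.0254  0.361   0.0101]
279 179
```

View pics/m6.png

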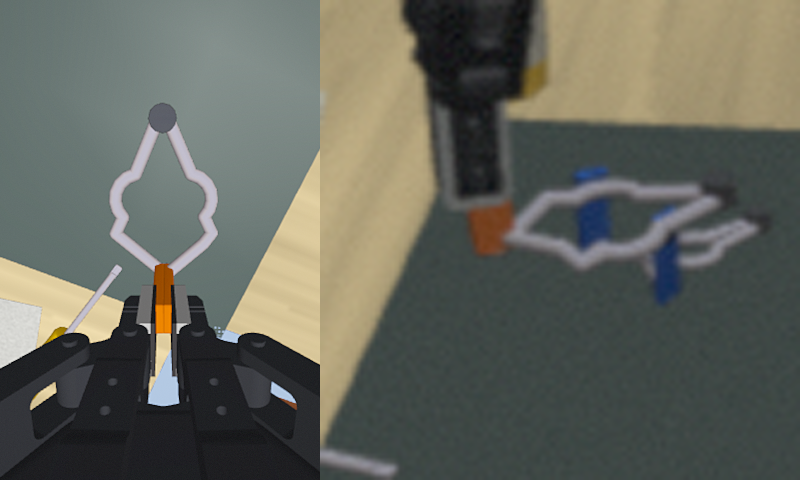

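The ring is lifted, spread and level, in the same place in the grip as before. Next I'll carry it to above the brass pin.

To row units: 0.27 m is 0.45, 0.219 m is 0.365.

Request:
jog_arm(
  plan={"segments": [[-0.015, 0.08, 0, 0, 0, 0], [-0.0333, 0.175, 0, 0, 0, 0], [-0.0517, 0.27, 0, 0, 0, 0], [-0.0683, 0.365, 0, 0, 0, 0], [-0.085, 0.45, 0, 0, 0, 0]]},
)

```text
time_s: 5.6
position: [0.5211, 0.1994, 0.1375]
orientation: [[-0.926, -0.378, -0.002], [-0.378, 0.926, -0.0], [0.002, 0.0, -1.0]]
contact_force: [0.4, -0.2, -1.2]
grip_width: 0.0063
grasp_force: 60.1
```

Request:
jog_arm(
  plan={"segments": [[-0.0167, 0.0833, 0, 0, 0, 0], [-0.0283, 0.1525, 0, 0, 0, 0], [-0.0283, 0.1525, 0, 0, 0, 0], [-0.0283, 0.1525, 0, 0, 0, 0]]},
)

```text
time_s: 6.1
position: [0.5032, 0.2884, 0.1376]
orientation: [[-0.926, -0.378, -0.001], [-0.378, 0.926, -0.001], [0.002, -0.0, -1.0]]
contact_force: [-0.0, 0.1, -1.1]
grip_width: 0.0062
grasp_force: 60.2
```

```bash
python3 - <<'E'
from h import *
s=wrist("w7");print(s["position"].round(4),s["grip_width"], totool([.5051,.2883,.143]).round(4))
f=np.load("pics/w7.npz")["frame"][:,:,::-1]
t=camrig.capture("side");np.savez("pics/side7.npz",**t)
u,v=proj(*L("side7"),[.47,.272,.1]).astype(int);v=np.clip(v,50,380);print(u,v)
b=cv2.resize(t["frame"][v-50:v+100,u-75:u+75,::-1],(480,480),interpolation=2)
print("tip",proj(*L("w7"),[.4653,.272,.085]),"shoulder",proj(*L("w7"),[.4653,.272,.05]))
cv2.imwrite("pics/m7.png",np.hstack([f[:,160:480],b]))
E
```

```text
[0.5032 0.2884 0.1376] 0.006156991072175807 [-0.0016 -0.0003 -0.0052]
304 379
tip [321.03564286 195.06176258] shoulder [321.35966321 187.2066613 ]
```

View pics/m7.png

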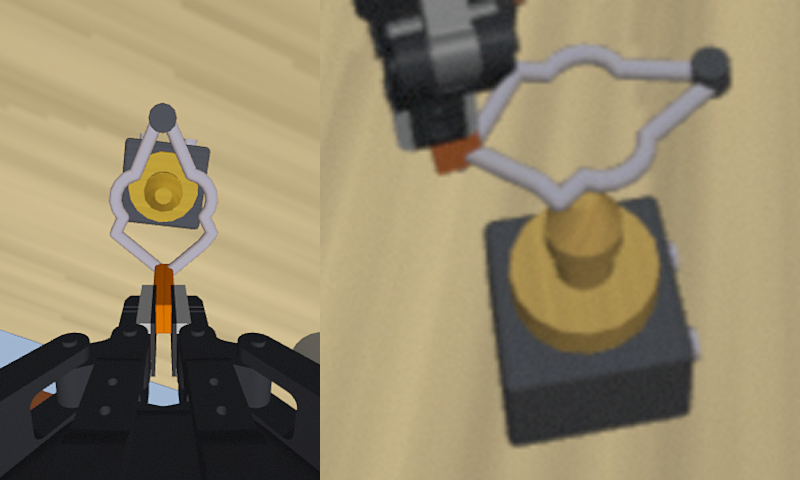

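To row units: 0.052 m is 0.0867, -0.0025 m is -0.0042.

Request:
jog_arm(
  plan={"segments": [[-0.0042, 0, 0, 0, 0, 0], [-0.0042, 0, 0.03, 0, 0, 0], [-0.0042, 0, 0.06, 0, 0, 0], [-0.0042, 0, 0.0867, 0, 0, 0], [-0.0042, 0, 0.0867, 0, 0, 0]]},
)

```text
time_s: 6.82
position: [0.5055, 0.2891, 0.0851]
orientation: [[-0.926, -0.377, -0.002], [-0.377, 0.926, -0.001], [0.002, 0.0, -1.0]]
contact_force: [0.4, -0.2, -0.4]
grip_width: 0.0062
grasp_force: 60.2
```

```bash
python3 -c "
from h import *
p=totool([.4667,.2726,.053]);print(p.round(4))"
```

```text
[ 0.0421 -0.0007  0.0322]
```

To row units: 0.0095 m is 0.0158, 0.005 m is 0.0083.

Request:
jog_arm(
  plan={"segments": [[0, 0, 0.0083, 0, 0, 0], [0, 0, 0.0158, 0, 0, 0], [0, 0, 0.0158, 0, 0, 0], [0, 0, 0.0158, 0, 0, 0]]},
)

```text
time_s: 7.32
position: [0.506, 0.2898, 0.077]
orientation: [[-0.926, -0.378, 0.0], [-0.378, 0.926, 0.0], [-0.0, -0.0, -1.0]]
contact_force: [0.6, -0.1, -0.3]
grip_width: 0.0063
grasp_force: 60.2
```

```bash
python3 - <<'E'
from h import *
s=wrist("w8")
f=np.load("pics/w8.npz")["frame"][:,:,::-1]
t=camrig.capture("side");u,v=304,379
b=cv2.resize(t["frame"][v-50:v+100,u-75:u+75,::-1],(480,480),interpolation=2)
cv2.imwrite("pics/m8.png",np.hstack([f[:,160:480],b]))
E
```

```text
(no output)
```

View pics/m8.png

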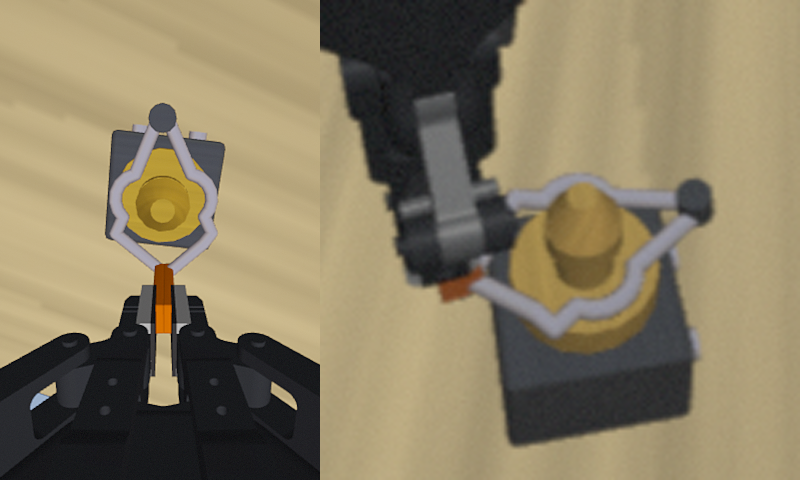

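The ring surrounds the pin at groove height, with the shoulder centre at (163,195) and the bore centre at (162,197). Now I'll release it.

Request:
jog_arm(
  plan={"segments": [[0, 0, 0, 0, 0, 0], [0, 0, 0, 0, 0, 0], [0, 0, 0, 0, 0, 0], [0, 0, 0, 0, 0, 0], [0, 0, 0, 0, 0, 0]]},
  jaw=0.085,
)

```text
time_s: 8.05
position: [0.5063, 0.2898, 0.077]
orientation: [[-0.926, -0.378, 0.001], [-0.378, 0.926, 0.0], [-0.001, -0.0, -1.0]]
contact_force: [0.5, 0.7, -0.3]
grip_width: 0.0848
grasp_force: 0.0
```

Request:
jog_arm(
  plan={"segments": [[0, 0, -0.0167, 0, 0, 0], [0, 0, -0.05, 0, 0, 0], [0, 0, -0.1167, 0, 0, 0], [0, 0, -0.2, 0, 0, 0], [0, 0, -0.2, 0, 0, 0]]},
)

```text
time_s: 8.68
position: [0.5076, 0.2904, 0.2015]
orientation: [[-0.926, -0.378, 0.007], [-0.378, 0.926, 0.003], [-0.008, -0.0, -1.0]]
contact_force: [0.7, -0.1, -0.2]
grip_width: 0.0849
grasp_force: 0.0
```

```bash
python3 - <<'E'
from h import *
s=wrist("w9")
f=np.load("pics/w9.npz")["frame"][:,:,::-1]
t=camrig.capture("side");u,v=304,379
b=cv2.resize(t["frame"][v-50:v+100,u-75:u+75,::-1],(480,480),interpolation=2)
cv2.imwrite("pics/m9.png",np.hstack([f[:,160:480],b]))
E
```

```text
(no output)
```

View pics/m9.png

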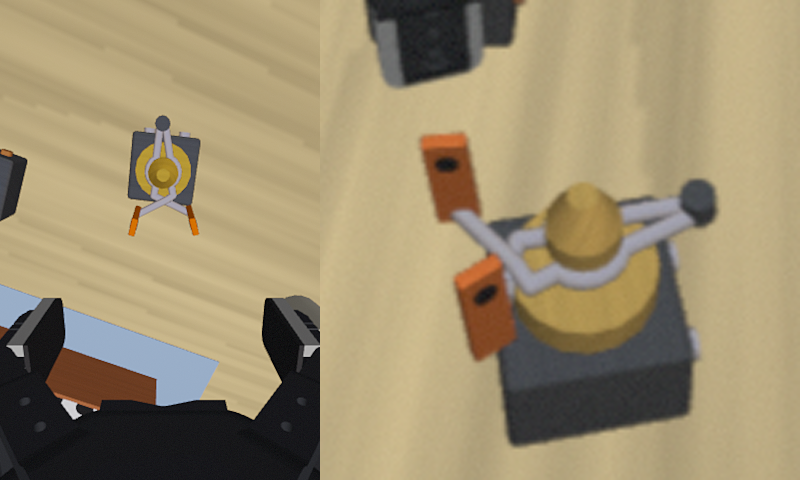

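The ring has contracted level in the groove under the nose. The hinge is at (162,123), the pin centre is at (163,172), and the eyes have sprung apart. The gripper is clear.

```bash
python3 -c "
from cell import ctrl, camrig, status
print(ctrl.close_job())"
```

```text
the job is handed in; nothing more can be done
None
```

The orange-eyed ring is fitted: the last picture shows it contracted and level in the brass pin's groove. The arm never went near the blue-eyed ring, and I handed the job in at about 9 s of robot time; no verdict was returned.

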